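Fetch the garlic from behind the mill and the honey

ROBOT

A 7-joint arm with a two-finger parallel gripper is mounted at the origin on a cart in front of the work surface, level with it; the furniture and walls round the work are solid. World frame = base frame: x ahead of the robot, y to its left, z up, the work surface at z = 0. Lengths are in m, angles in rad, forces in N, time in s.
With the tool pointing down it reaches from about 0.425 to 0.875 m from the base axis. Payload 4.7 kg.
Tool frame: the origin (TCP) lies at the very end of the fingers, on their centre line; the grasp point (between the pads) lies 19 mm behind it; z points along the fingers, y is the line along which they close (so a half turn about z gives the same grasp; the last joint's range is limited). The gripper opens to 87 mm and grips with 3 to 60 N. Pads are 19 mm wide; open, the fingers measure 117 mm over their backs; the gripper's body (75 mm by 190 mm) begins 51 mm behind the grasp point.
Start: joints at [-1.305, 0.321, -0.07, 1.45, 0.023, 1.371, -0.057], TCP at [0.162, 0.63, 0.223] pointing down, gripper open.
Joint ranges: [-2.86, 2.86], [-0.3, 2.09], [-1.38, 1.24], [0.06, 2.45], [-1.56, 4.7], [0.09, 2.05], [-2.69, 2.69]. Speed limits (rad/s): [2.57, 2.57, 3.14, 3.14, 3.14, 3.14, 3.14].

INTERFACE

Orientations are given as a rotation vector (axis times angle).
In Python, from cell import monitor, vision, job_done gives the robot as it stands. The module is installed in compiled form; this text tells all that it offers.
- The arm moves only by the tool jog_arm, never from a script. Its argument "rows" is a list of rows, each a list of 7 numbers: the closure, from -1 (fully open) to 1 (shut), then the shift along the tool's x, y, z in mm, then the turn, a rotation vector about the tool's x, y, z in rad. A call has exactly 8 rows; each row shifts and turns the commanded pose from where the row before left it, along the tool's axes as they then stand; what a row does not reach is not made up. A row lasts 1/10 s, in which the tool goes at most 50 mm and 8.59 degrees, less where a joint would pass 70% of its speed; a pose out of reach is approached as far as the arm can. A call is refused whole if a number of a shift passes 50 or a number of a turn 0.15, either way. A call with a gripper value outside its range is refused whole. The fingers move at their own pace and stop on an object; the grip force is fixed at half the most. Time passes only in rows, so rows that do not move let the fingers close, or fill a call up. It gives the time, the measured TCP pose, the force, the opening and the grip force at its end, in the units of the state.
- monitor.read_state(): the state, without advancing time (a new reading comes with each control period).
- vision.get_image(name): name is "scene" or "top" or "wrist"; returns the picture (400x640x3 uint8, red, green, blue); there is no depth.
- vision.calibration(name): a dict with "fx", "fy", "cx", "cy" (pixels), "world_to_cam" (4x4, takes a point from world to camera coordinates); the wrist camera has in their place "mount" (4x4, takes a point from camera to tool coordinates, whose origin is the TCP and whose axes are the flange's). Camera axes: x right, y down, z forward; pixel columns grow to the right and rows downward; lengths in m; the calibration is good to about 2 mm. A picture is of the moment at which its call begins: read the wrist's pose just before it. calibration takes no time and is no camera call.
- job_done(): hands the job in; it is judged then, once.
The state is a dict: "time_s": time; "joints": joint angles; "joint_velocities": joint speeds; "effort": joint torques, N m; "ee_pos": TCP position; "orientation": TCP orientation; "wrist_force": force on the tool from outside, world axes, zero at the start; "moment": the same for the moment, N m; "opening": finger opening in m; "gripper_force": force on a finger pad.
Only numpy, scipy, OpenCV 4.12 (cv2) and the standard library are available. Lean on these libraries where they do the work, as an engineer would, in place of code of your own. Each camera call takes 0.05 s, during which the arm holds its last target. There are 200 camera calls.

TASK

The garlic bulb sits at the back of the condiment rack, hemmed in by the pepper mill and the honey jar in front of it. First stand the mill and the honey jar out of the way on the white tray, then fetch the garlic and put it on the chopping board; with the garlic on the board, put the mill and the honey jar back upright in the same wells of the rack that they came from. Leave the two spice jars in the rack and the onion on the board where they are.

Things in the scene. Friction and masses are not known exactly. Their poses are not given: they have to be found in the camera images.
- mill: tall turned wooden pepper mill, 266 high, at most 64 in diameter; at the start it stands in one of the two front wells of the rack. Origin: centre of its underside; z up along its axis. The head (202 to 266 above the underside) is round, fixed to the body and at most 52 wide; it is the part to grip from above. 0.25 to 0.5 kg.
- honey_jar: honey jar with a white lid, 99 high, body 56 x 62 (x by y); the top 20 mm, lid included, are 50 to 57 wide every way. At the start it stands in the other front well. Origin: centre of its underside; z up. 0.3 to 0.6 kg.
- garlic_bulb: bulb of garlic, about 60 in diameter, 59 high with its pointed tip; widest 22 above its underside and narrowing to half that width at 45. At the start it sits in the middle well of the back row. Origin: centre of its underside; z up. 0.04 kg.
- rack: flat wooden condiment rack, fixed, 172 (x) x 268 (y) x 17 high, five round wells 12 deep (floor 5 above the worktop). Origin: centre of its underside; x points away from the robot, y left. Wells (x, y): front (-33, +50) and (-33, -50), diameter 76, one for the mill, one for the honey (which varies); back middle (+33, 0), 72, garlic; back corners (+45, +95), (+45, -95), 56, spice jars.
- tray: white serving tray with small wooden handles at its two ends, fixed, 250 (x) x 150 (y) without the handles; floor 6 above the worktop, rim 18 high and 6 thick. Origin: centre of its underside. It is on one side of the rack, the board on the other.
- chopping_board: wooden chopping board, fixed, 200 (x) x 300 (y) x 22 thick. Origin: centre of its underside; its y axis (long side) points towards the robot, so the onion is at its -y end, far from the robot.
- spice_a: green-lidded spice jar in the left back corner well of the rack, 46 in diameter, 106 high; to be left alone. Origin: centre of its underside.
- spice_b: green-lidded spice jar in the right back corner well of the rack, 46 in diameter, 106 high; to be left alone. Origin: centre of its underside.
- onion_whole: brown onion, about 75 in diameter and 77 high, on the far end of the chopping board; to be left alone. Origin: centre of its underside.
Not all that is in view belongs to the job. Leave any pink look-alike of the honey_jar alone.

How it is judged:
By the outcome, as a careful person would: the job done as asked, in the order asked, and still so for the second after the job is handed in, with the robot touching nothing.
It also fails if it takes over 128 s, if anything falls off the work surface, if the arm or the gripper's body presses on something with over 40 N, if the wrist force passes 120 N, or if a joint passes its speed limit or range.

## Working session

There is one attempt and no reset: what is moved stays moved. The work goes in short steps, Python scripts to look and compute and a tool call to move; the robot and the scene stay as the last step left them, time stands still between calls to the robot, and variables do not carry over. Pictures are saved under pics/ and viewed, at most 14 in all, crops included, and the job is handed in when it is done.

Besides the shell and the picture viewer there is one more tool, called after "Emit:" as name(argument=value, ...) on one line, values as JSON. jog_arm: Moves the arm, as the interface text tells. Its arguments: {"type":"object","properties":{"rows":{"type":"array","items":{"type":"array","items":{"type":"number"}}}},"required":["rows"]}

```bash
mkdir -p pics; ls; python3 - <<'E'
from cell import monitor, vision
import cv2, numpy as np
np.set_printoptions(precision=4,suppress=True)
s=monitor.read_state(); print(s)
for n in("scene","top"):
    cv2.imwrite(f"pics/{n}0.png",vision.get_image(n)[:,:,::-1]); print(n,vision.calibration(n))
print(vision.calibration("wrist"))
E
```

```text
pics
{'time_s': 0.0, 'joints': array([-1.3049,  0.3218, -0.0701,  1.4516,  0.0226,  1.3708, -0.0569]), 'joint_velocities': array([ 0.0011,  0.0014,  0.001 ,  0.0001,  0.0003, -0.0008, -0.0002]), 'effort': array([ -0.0001, -49.1314,  -0.4039, -31.2512,  -0.0639,   0.0441,
         0.0002]), 'ee_pos': array([0.1619, 0.629 , 0.2215]), 'orientation': array([-0.3944, -3.1166,  0.0029]), 'wrist_force': array([-0.0921, -0.0281,  0.1344]), 'moment': array([-0.0245, -0.0091, -0.0152]), 'gripper_force': 0.0, 'opening': 0.08670434915760496}
scene {'fx': 382.9195747501664, 'fy': 382.9195747501664, 'cx': 321.99915406575496, 'cy': 200.59308180127144, 'world_to_cam': array([[ 0.9721, -0.2338,  0.018 , -0.5513],
       [-0.1338, -0.6161, -0.7762,  0.1182],
       [ 0.1925,  0.7522, -0.6302,  0.7817],
       [ 0.    ,  0.    ,  0.    ,  1.    ]])}
top {'fx': 385.4138831460592, 'fy': 385.4138831460592, 'cx': 316.3213229338357, 'cy': 195.09357285866386, 'world_to_cam': array([[-0.0206, -0.9996, -0.0195,  0.0032],
       [-0.9918,  0.0229, -0.1259,  0.5879],
       [ 0.1263,  0.0167, -0.9918,  1.0678],
       [ 0.    ,  0.    ,  0.    ,  1.    ]])}
{'fx': 298.364311232459, 'fy': 298.364311232459, 'cx': 321.9930689127037, 'cy': 199.64168822088848, 'mount': array([[-0.0002, -0.9691, -0.2469,  0.0669],
       [ 1.    , -0.0003,  0.0001,  0.0007],
       [-0.0001, -0.2469,  0.9691, -0.1635],
       [ 0.    ,  0.    ,  0.    ,  1.    ]])}
```

View pics/scene0.png

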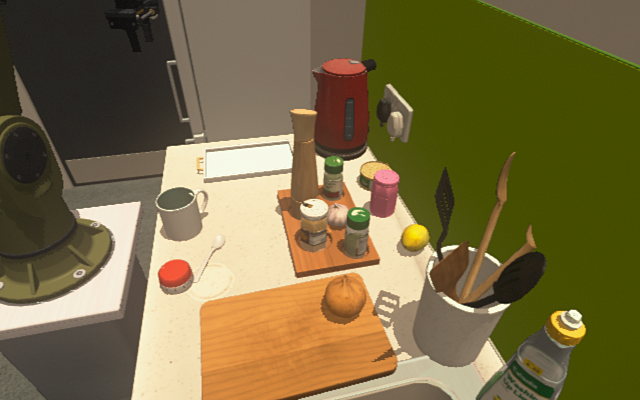

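View pics/top0.png

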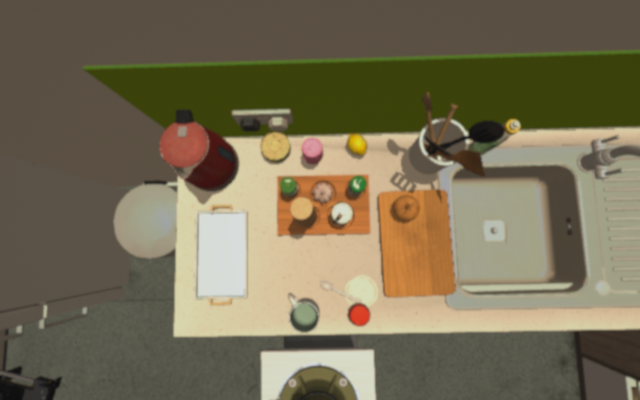

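The scene view shows:
- the mill at about (304,150)
- the white-lidded honey jar at (314,222)
- the garlic at (339,215)
- the green-lidded spice jars at (333,175) and (357,230)
- the onion at (346,297)
- the tray at (248,160)

Two things could be the honey jar: the white-lidded jar at scene (314,222)/top (342,213), and the pink jar at scene (385,193)/top (312,150). The white-lidded one fits, because it has a white lid and stands in a front well. The pink one is outside the rack. I'll confirm this in an enlarged crop.

```bash
cat > h.py <<'E'
from cell import monitor, vision
import cv2, numpy as np
from scipy.spatial.transform import Rotation as R
np.set_printoptions(precision=4,suppress=True)
def cam(n,s=None):
    c=vision.calibration(n); K=np.array([[c["fx"],0,c["cx"]],[0,c["fy"],c["cy"]],[0,0,1]])
    if n=="wrist":
        T=np.eye(4);T[:3,:3]=R.from_rotvec(s["orientation"]).as_matrix();T[:3,3]=s["ee_pos"]
        return K,T@c["mount"]
    return K,np.linalg.inv(c["world_to_cam"])
def ray(c,uv):
    K,T=c; d=T[:3,:3]@np.linalg.solve(K,[uv[0],uv[1],1]); return T[:3,3],d/np.linalg.norm(d)
def plane(c,uv,z):
    o,d=ray(c,uv); return o+d*(z-o[2])/d[2]
def tri(*cu):
    A=np.zeros((3,3));b=np.zeros(3);L=[ray(c,u) for c,u in cu]
    for o,d in L: P=np.eye(3)-np.outer(d,d);A+=P;b+=P@o
    x=np.linalg.solve(A,b);return x,[np.linalg.norm(np.cross(x-o,d)) for o,d in L]
def proj(c,p):
    K,T=c;q=np.linalg.inv(T)@np.r_[p,1];q=K@q[:3];return q[:2]/q[2]
E
python3 - <<'E'
from h import *
t=cv2.imread("pics/top0.png");s=cv2.imread("pics/scene0.png")
a=cv2.resize(t[160:310,180:460],None,fx=2.8,fy=2.8,interpolation=cv2.INTER_CUBIC)
cv2.imwrite("pics/c1.png",a)
b=cv2.resize(s[100:280,190:410],None,fx=3.3,fy=3.3,interpolation=cv2.INTER_CUBIC)
cv2.imwrite("pics/c2.png",b)
def blobs(im,lo,hi,box,mn=15):
    x0,x1,y0,y1=box
    m=cv2.inRange(cv2.cvtColor(im,cv2.COLOR_BGR2HSV),lo,hi);k=np.zeros_like(m);k[y0:y1,x0:x1]=m[y0:y1,x0:x1]
    for c in cv2.findContours(k,cv2.RETR_EXTERNAL,cv2.CHAIN_APPROX_NONE)[0]:
        if cv2.contourArea(c)>mn: print(cv2.contourArea(c),cv2.minAreaRect(c), cv2.boundingRect(c))
print("white top");blobs(t,(0,0,170),(180,70,255),(180,380,180,310))
print("green top");blobs(t,(45,80,30),(85,255,255),(270,375,170,240))
print("white scene");blobs(s,(0,0,150),(180,70,255),(290,370,190,250))
print("green scene");blobs(s,(40,80,20),(85,255,255),(310,375,150,240))
E
```

```text
white top
1003.5 ((348.5, 290.5), (33.0, 59.0), 90.0) (319, 274, 60, 34)
259.5 ((341.5, 212.5), (19.0, 19.0), 90.0) (332, 203, 20, 20)
18.5 ((355.5199890136719, 184.8600311279297), (6.800000190734863, 3.8000001907348633), 53.13010025024414) (353, 181, 6, 8)
12371.5 ((238.99996948242188, 244.49996948242188), (117.99998474121094, 128.99996948242188), -0.0) (180, 180, 119, 130)
green top
104.5 ((288.0, 186.5), (12.0, 13.0), 0.0) (282, 180, 13, 14)
174.0 ((357.5, 184.49998474121094), (14.142135620117188, 15.55634880065918), 45.0) (350, 177, 16, 16)
white scene
303.0 ((314.0, 207.5), (17.0, 26.0), 90.0) (301, 199, 27, 18)
218.0 ((359.0, 198.0), (16.0, 20.0), 90.0) (349, 190, 21, 17)
green scene
244.0 ((358.5, 215.0), (14.0, 21.0), 90.0) (348, 208, 22, 15)
143.5 ((334.0, 161.0), (10.0, 18.0), 90.0) (325, 156, 19, 11)
```

View pics/c1.png

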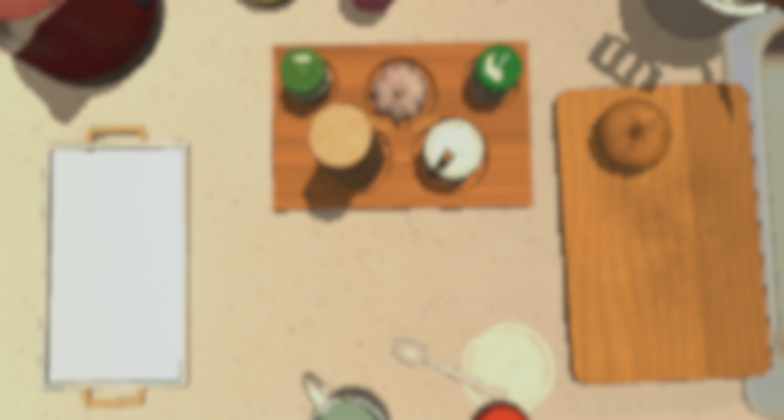

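View pics/c2.png

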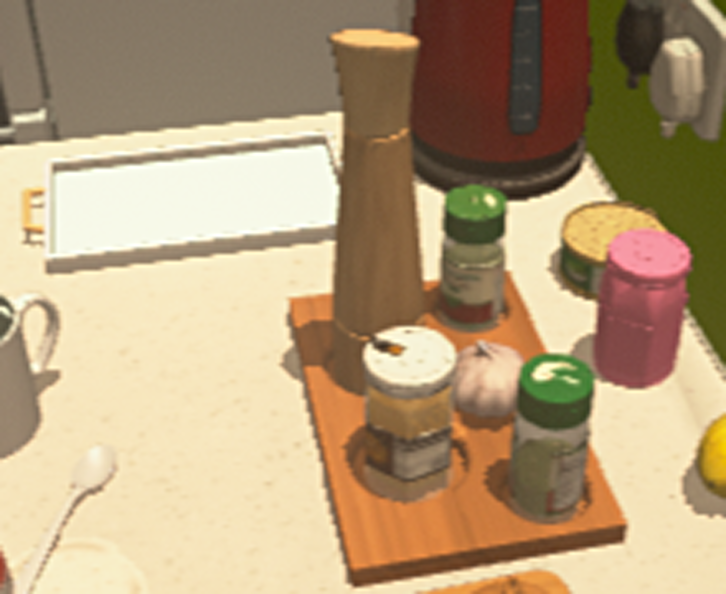

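The crops confirm it. The white-lidded honey jar (c1 (454,150), c2 (411,355)) stands in the front-right well and the mill (c1 (342,136)) in the front-left. The garlic is at c1 (400,90), the empty tray spans c1 (48..187, 146..384), and the board with the onion is on the right. The pink jar is outside the rack.

```bash
python3 - <<'E'
from h import *
T=cam("top");S=cam("scene")
t=lambda u,v:np.array([180+(u+.5)/2.8-.5,160+(v+.5)/2.8-.5])
s=lambda u,v:np.array([190+(u+.5)/3.3-.5,100+(v+.5)/3.3-.5])
P=lambda l,z:np.array([plane(T,t(*c),z) for c in l])
r=P([(274,45),(528,42),(532,206),(275,210)],.017);print("rack",r,r.mean(0),np.linalg.norm(np.diff(r,axis=0),axis=1))
rs=np.array([plane(S,s(*c),.017) for c in [(515,272),(623,525),(352,568),(292,298)]]);print("rackS",rs,rs.mean(0))
for i,(a,b) in enumerate(zip([(274,45),(528,42),(532,206),(275,210)],[(515,272),(623,525),(352,568),(292,298)])):print(tri((T,t(*a)),(S,s(*b))))
tr=P([(52,146),(187,146),(187,384),(48,384)],.018);print("tray",tr,tr.mean(0))
b=P([(557,93),(748,85),(770,375),(573,381)],.022);print("board",b,b.mean(0))
for n,a,c in [("mill",(342,136),(375,39)),("honey",(454,150),(411,350)),("garlic",(400,90),(486,343)),("spa",(303,70),(475,198)),("spb",(498,68),(558,370))]:
    print(n,tri((T,t(*a)),(S,s(*c))))
print("onion",plane(T,t(632,136),.05))
E
```

```text
rack [[ 0.6505  0.1037  0.017 ]
 [ 0.6472 -0.1627  0.017 ]
 [ 0.4763 -0.1604  0.017 ]
 [ 0.4778  0.1041  0.017 ]] [ 0.563  -0.0288  0.017 ] [0.2665 0.171  0.2645]
rackS [[ 0.6542  0.1049  0.017 ]
 [ 0.6456 -0.1607  0.017 ]
 [ 0.4775 -0.1579  0.017 ]
 [ 0.4815  0.1084  0.017 ]] [ 0.5647 -0.0263  0.017 ]
(array([0.6519, 0.1033, 0.0183]), [np.float64(0.0016699871353583443), np.float64(0.0016699871353583258)])
(array([ 0.6459, -0.1623,  0.0188]), [np.float64(0.0010432063842792183), np.float64(0.001043206384279226)])
(array([ 0.4767, -0.1601,  0.0198]), [np.float64(0.0004529124075059668), np.float64(0.00045291240750577443)])
(array([0.4793, 0.1035, 0.0209]), [np.float64(0.001636835885414557), np.float64(0.001636835885414668)])
tray [[0.5491 0.3363 0.018 ]
 [0.5459 0.1951 0.018 ]
 [0.3045 0.1946 0.018 ]
 [0.3071 0.336  0.018 ]] [0.4266 0.2655 0.018 ]
board [[ 0.5921 -0.1901  0.022 ]
 [ 0.5958 -0.3871  0.022 ]
 [ 0.3032 -0.3905  0.022 ]
 [ 0.3009 -0.1941  0.022 ]] [ 0.448  -0.2904  0.022 ]
mill (array([0.5299, 0.02  , 0.2645]), [np.float64(0.00028675333399030915), np.float64(0.00028675333399025076)])
honey (array([ 0.5295, -0.0778,  0.1095]), [np.float64(0.0010410900601534481), np.float64(0.0010410900601535039)])
garlic (array([ 0.5931, -0.0276,  0.0635]), [np.float64(0.0002775077874754067), np.float64(0.00027750778747524644)])
spa (array([0.6076, 0.0644, 0.1167]), [np.float64(5.371347029234447e-05), np.float64(5.371347029224776e-05)])
spb (array([ 0.6066, -0.1217,  0.1164]), [np.float64(0.0014848962557311278), np.float64(0.0014848962557314066)])
onion [ 0.5432 -0.2592  0.05  ]
```

Positions agree across both views:

| Item | World position (m) |
|---|---|
| Rack centre | (0.563, -0.028) |
| Mill top | (0.530, 0.020, 0.265) |
| Honey lid | (0.530, -0.078, 0.107) |
| Garlic | (0.595, -0.028) |
| Tray centre | (0.427, 0.266) |

I'll square the tool, rise, and travel towards the mill.

Emit:
jog_arm(rows=[[-1, 0, 0, -50, 0, 0, -0.126], [-1, 0, 0, -45, 0, 0, -0.125], [-1, -25, -42, 0, 0, 0, 0], [-1, -25, -42, 0, 0, 0, 0], [-1, -25, -42, 0, 0, 0, 0], [-1, -25, -42, 0, 0, 0, 0], [-1, -25, -42, 0, 0, 0, 0], [-1, -25, -42, 0, 0, 0, 0]])

```text
time_s: 0.9
ee_pos: [0.3124, 0.3753, 0.3172]
orientation: [-0.001, -3.141, 0.0]
wrist_force: [0.3, 0.9, -0.1]
opening: 0.0873
gripper_force: 0.0
```

```bash
cat > go.py <<'E'
from h import *
import sys
# go.py x y z [yaw]: shift (mm, tool axes) and turn (tool axes) to tool-down pose, yaw=0 -> tool x=-X, y=+Y
def rep(x,y,z,yaw=0.):
    s=monitor.read_state();r=R.from_rotvec(s["orientation"])
    g=R.from_euler("z",yaw)*R.from_matrix(np.array([[-1,0,0],[0,1,0],[0,0,-1.]]))
    print("t",round(s["time_s"],2),"tcp",s["ee_pos"],"open",round(s["opening"],4),"grip",round(s["gripper_force"],1),"F",s["wrist_force"])
    print("shift",(r.inv().apply(np.array([x,y,z])-s["ee_pos"])*1000).round(1),"turn",(r.inv()*g).as_rotvec().round(3),"q",s["joints"].round(2))
if __name__=="__main__": rep(*map(float,sys.argv[1:]))
E
python3 go.py .53 .021 .31
```

```text
t 0.9 tcp [0.3124 0.3753 0.3172] open 0.0873 grip 0.0 F [ 0.3466  0.8794 -0.0675]
shift [-217.9 -354.1    7.2] turn [-0.    -0.    -0.001] q [-1.01 -0.06  0.07  1.69  0.    1.51  0.64]
```

Emit:
jog_arm(rows=[[-1, -24, -40, 0, 0, 0, 0], [-1, -24, -40, 0, 0, 0, 0], [-1, -24, -40, 0, 0, 0, 0], [-1, -24, -40, 0, 0, 0, 0], [-1, -24, -40, 0, 0, 0, 0], [-1, -24, -40, 0, 0, 0, 0], [-1, -24, -40, 0, 0, 0, 0], [-1, -24, -40, 0, 0, 0, 0]])

```text
time_s: 1.7
ee_pos: [0.5039, 0.0554, 0.3175]
orientation: [0.001, 3.141, 0.001]
wrist_force: [0.3, 0.5, -0.5]
opening: 0.0869
gripper_force: 0.0
```

Emit:
jog_arm(rows=[[-1, -24, -33, 3, 0, 0, 0], [-1, 0, 0, 0, 0, 0, 0], [-1, 0, 0, 0, 0, 0, 0], [-1, 0, 0, 0, 0, 0, 0], [-1, 0, 0, 0, 0, 0, 0], [-1, 0, 0, 0, 0, 0, 0], [-1, 0, 0, 0, 0, 0, 0], [-1, 0, 0, 0, 0, 0, 0]])

```text
time_s: 2.5
ee_pos: [0.5274, 0.0247, 0.3147]
orientation: [-0.0, 3.141, 0.0]
wrist_force: [0.4, -0.2, -0.3]
opening: 0.0869
gripper_force: 0.0
```

```bash
python3 - <<'E'
from h import *
import go; go.rep(.53,.021,.31)
s=monitor.read_state();im=vision.get_image("wrist")[:,:,::-1]
cv2.imwrite("pics/w1.png",im);np.savez("w1.npz",p=s["ee_pos"],o=s["orientation"])
c=cam("wrist",s)
for p in [(.53,.021,.27),(.53,-.078,.105),(.595,-.028,.065),(.608,.066,.111)]:print(p,proj(c,p))
E
```

```text
t 2.5 tcp [0.5274 0.0247 0.3147] open 0.0869 grip 0.0 F [ 0.4032 -0.1942 -0.2913]
shift [-2.6 -3.7  4.7] turn [0. 0. 0.] q [-0.64  0.02  0.56  1.62 -0.01  1.5   1.49]
(0.53, 0.021, 0.27) [316.0993 221.2415]
(0.53, -0.078, 0.105) [240.529  180.0194]
(0.595, -0.028, 0.065) [285.2439 219.0371]
(0.608, 0.066, 0.111) [352.9005 239.2914]
```

View pics/w1.png

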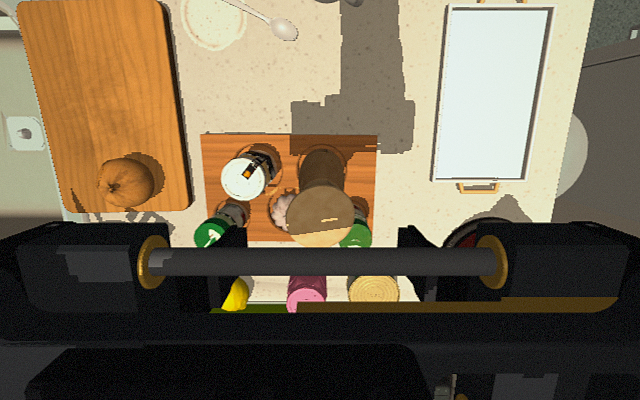

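The wrist view shows the mill head centred near (320,218), within a few mm of the estimate, along with the honey lid (245,177) and the tray at top right. Next I go down to the head and grip.

Emit:
jog_arm(rows=[[-1, -3, -3, 23, 0, 0, 0], [-1, 0, 0, 30, 0, 0, 0], [-1, 0, 0, 25, 0, 0, 0], [-1, 0, 0, 15, 0, 0, 0], [-1, 0, 0, 0, 0, 0, 0], [1, 0, 0, 0, 0, 0, 0], [1, 0, 0, 0, 0, 0, 0], [1, 0, 0, 0, 0, 0, 0]])

```text
time_s: 3.35
ee_pos: [0.5313, 0.0213, 0.2229]
orientation: [0.001, 3.139, 0.001]
wrist_force: [0.0, -0.3, -0.5]
opening: 0.0707
gripper_force: 0.0
```

Emit:
jog_arm(rows=[[1, 0, 0, 0, 0, 0, 0], [1, 0, 0, 0, 0, 0, 0], [1, 0, 0, 0, 0, 0, 0], [1, 0, 0, 0, 0, 0, 0], [1, 0, 0, 0, 0, 0, 0], [1, 0, 0, 0, 0, 0, 0], [1, 0, 0, 0, 0, 0, 0], [1, 0, 0, 0, 0, 0, 0]])

```text
time_s: 4.15
ee_pos: [0.5307, 0.0216, 0.2219]
orientation: [0.001, 3.141, 0.001]
wrist_force: [-0.8, 2.9, 2.8]
opening: 0.05
gripper_force: 29.9
```

```bash
python3 go.py .40 .266 .29
```

```text
t 4.15 tcp [0.5307 0.0216 0.2219] open 0.05 grip 29.9 F [-0.7782  2.8526  2.8143]
shift [130.8 244.4 -68. ] turn [ 0.001  0.001 -0.001] q [-0.63  0.06  0.57  1.77 -0.04  1.32  1.52]
```

Emit:
jog_arm(rows=[[1, 0, 0, -15, 0, 0, 0], [1, 0, 0, -25, 0, 0, 0], [1, 3, 10, 0, 0, 0, 0], [1, 4, 25, 0, 0, 0, 0], [1, 6, 40, 0, 0, 0, 0], [1, 6, 45, 0, 0, 0, 0], [1, 6, 45, 0, 0, 0, 0], [1, 6, 40, 0, 0, 0, 0]])

```text
time_s: 4.95
ee_pos: [0.498, 0.2288, 0.2603]
orientation: [0.001, -3.14, 0.001]
wrist_force: [0.9, 0.0, -2.7]
opening: 0.0501
gripper_force: 29.9
```

Emit:
jog_arm(rows=[[1, 5, 25, 0, 0, 0, 0], [1, 0, 10, 0, 0, 0, 0], [1, 0, 4, 0, 0, 0, 0], [1, 0, 0, 0, 0, 0, 0], [1, 0, 0, 15, 0, 0, 0], [1, 0, 0, 10, 0, 0, 0], [1, 0, 0, 0, 0, 0, 0], [1, 0, 0, 0, 0, 0, 0]])

```text
time_s: 5.75
ee_pos: [0.4945, 0.2644, 0.2359]
orientation: [-0.003, -3.14, 0.001]
wrist_force: [0.5, -0.2, -2.6]
opening: 0.05
gripper_force: 29.9
```

```bash
python3 - <<'E'
from h import *
import go; go.rep(.495,.266,.223)
cv2.imwrite("pics/s2.png",cv2.resize(vision.get_image("scene")[40:230,140:420,::-1],None,fx=2.5,fy=2.5))
E
```

```text
t 5.75 tcp [0.4945 0.2644 0.2359] open 0.05 grip 29.9 F [ 0.455  -0.2273 -2.6496]
shift [-0.5  1.6 12.9] turn [-0.001 -0.001 -0.002] q [-0.87  0.12  0.36  1.67 -0.04  1.36  1.07]
```

View pics/s2.png

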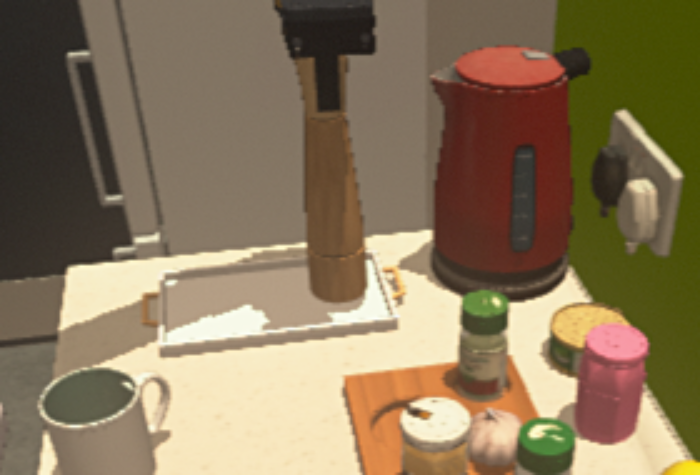

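The picture shows the mill held upright above the far part of the tray (base at about (337,285)) and clear of the kettle. Next I lower it.

Emit:
jog_arm(rows=[[1, 0, 0, 8, 0, 0, 0], [1, 0, 0, 3, 0, 0, 0], [1, 0, 0, 0.5, 0, 0, 0], [1, 0, 0, 0.5, 0, 0, 0], [1, 0, 0, 0.5, 0, 0, 0], [1, 0, 0, 0, 0, 0, 0], [1, 0, 0, 0, 0, 0, 0], [1, 0, 0, 0, 0, 0, 0]])

```text
time_s: 6.6
ee_pos: [0.4948, 0.2653, 0.2242]
orientation: [0.001, 3.141, 0.0]
wrist_force: [-0.0, -0.0, -2.3]
opening: 0.0499
gripper_force: 29.9
```

Emit:
jog_arm(rows=[[1, 0, 0, 0.5, 0, 0, 0], [1, 0, 0, 0.5, 0, 0, 0], [1, 0, 0, 0, 0, 0, 0], [1, 0, 0, 0, 0, 0, 0], [1, 0, 0, 0, 0, 0, 0], [1, 0, 0, 0, 0, 0, 0], [1, 0, 0, 0, 0, 0, 0], [1, 0, 0, 0, 0, 0, 0]])

```text
time_s: 7.4
ee_pos: [0.4947, 0.2653, 0.2231]
orientation: [0.001, 3.142, 0.0]
wrist_force: [-1.4, -0.2, -2.7]
opening: 0.0494
gripper_force: 29.9
```

Emit:
jog_arm(rows=[[1, 0, 0, 0.5, 0, 0, 0], [1, 0, 0, 0.5, 0, 0, 0], [1, 0, 0, 0.5, 0, 0, 0], [1, 0, 0, 0, 0, 0, 0], [1, 0, 0, 0, 0, 0, 0], [1, 0, 0, 0, 0, 0, 0], [1, 0, 0, 0, 0, 0, 0], [1, 0, 0, 0, 0, 0, 0]])

```text
time_s: 8.2
ee_pos: [0.4955, 0.2655, 0.2228]
orientation: [0.001, 3.139, 0.002]
wrist_force: [1.1, -0.6, 5.4]
opening: 0.0499
gripper_force: 29.9
```

Contact: the vertical force is now +5.4 N. I release and rise.

Emit:
jog_arm(rows=[[0.3, 0, 0, 0, 0, 0, 0], [0, 0, 0, 0, 0, 0, 0], [-1, 0, 0, 0, 0, 0, 0], [-1, 0, 0, 0, 0, 0, 0], [-1, 0, 0, 0, 0, 0, 0], [-1, 0, 0, 0, 0, 0, 0], [-1, 0, 0, -15, 0, 0, 0], [-1, 0, 0, -25, 0, 0, 0]])

```text
time_s: 9.0
ee_pos: [0.4937, 0.2648, 0.2611]
orientation: [-0.001, -3.139, 0.003]
wrist_force: [0.2, -0.1, 0.4]
opening: 0.0848
gripper_force: 0.0
```

Emit:
jog_arm(rows=[[-1, 0, 0, -30, 0, 0, 0], [-1, 0, 0, -20, 0, 0, 0], [-1, 0, -20, 0, 0, 0, 0], [-1, 0, -45, 0, 0, 0, 0], [-1, 0, -45, 0, 0, 0, 0], [-1, 0, -45, 0, 0, 0, 0], [-1, 0, -45, 0, 0, 0, 0], [-1, 0, -45, 0, 0, 0, 0]])

```text
time_s: 9.8
ee_pos: [0.4935, 0.0171, 0.3113]
orientation: [-0.003, -3.141, -0.001]
wrist_force: [0.7, -0.5, 0.4]
opening: 0.0866
gripper_force: 0.0
```

```bash
python3 - <<'E'
from h import *
import go; go.rep(.53,-.078,.20)
w=vision.get_image("wrist")[:,:,::-1];s=vision.get_image("scene")[40:230,140:420,::-1]
cv2.imwrite("pics/v3.png",np.hstack([cv2.resize(w,(440,275)),cv2.resize(s,(350,275))]))
E
```

```text
t 9.8 tcp [0.4935 0.0171 0.3113] open 0.0866 grip 0.0 F [ 0.6824 -0.5175  0.3889]
shift [-36.7 -95.1 111.2] turn [ 0.    -0.001 -0.002] q [-0.67 -0.07  0.56  1.7   0.04  1.5   1.45]
```

View pics/v3.png

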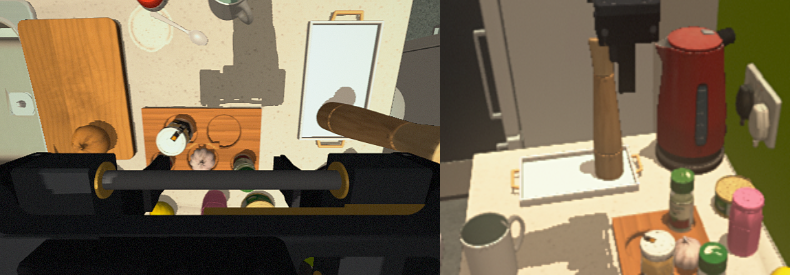

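The mill stands upright on the tray (right panel (608,165)), and its empty well shows at left panel (224,130). Next I move above the honey jar.

Emit:
jog_arm(rows=[[-1, -7, -19, 20, 0, 0, 0], [-1, -8, -19, 25, 0, 0, 0], [-1, -8, -19, 25, 0, 0, 0], [-1, -7, -19, 25, 0, 0, 0], [-1, -7, -19, 15, 0, 0, 0], [-1, 0, 0, 0, 0, 0, 0], [-1, 0, 0, 0, 0, 0, 0], [-1, 0, 0, 0, 0, 0, 0]])

```text
time_s: 10.7
ee_pos: [0.5317, -0.0737, 0.2024]
orientation: [-0.001, 3.14, 0.002]
wrist_force: [0.8, -0.1, -0.4]
opening: 0.087
gripper_force: 0.0
```

```bash
python3 - <<'E'
from h import *
import go; go.rep(.53,-.078,.075)
s=monitor.read_state();w=vision.get_image("wrist")[:,:,::-1]
c=cam("wrist",s);T=cam("top")
cv2.imwrite("pics/w4.png",w)
m=cv2.inRange(cv2.cvtColor(w,cv2.COLOR_BGR2HSV),(0,0,150),(180,60,255))
g=proj(c,(.53,-.078,.104));print("expect",g,proj(c,(.595,-.028,.064)))
m[:, :int(g[0])-70]=0;m[:,int(g[0])+70:]=0;m[:int(g[1])-70]=0
for k in cv2.findContours(m,cv2.RETR_EXTERNAL,cv2.CHAIN_APPROX_NONE)[0]:
    if cv2.contourArea(k)>300: 
        e=cv2.minEnclosingCircle(k);print(cv2.contourArea(k),e,tri((c,e[0]),(T,(341.5,212.9))),plane(c,e[0],.104))
for p in [(312,150)]: print("pink",plane(T,p,.09))
E
```

```text
t 10.7 tcp [ 0.5317 -0.0737  0.2024] open 0.087 grip 0.0 F [ 0.8384 -0.1496 -0.3847]
shift [  1.8  -4.4 127.4] turn [0.001 0.001 0.   ] q [-0.55  0.09  0.68  1.78 -0.06  1.28  1.72]
expect [316.412  197.7959] [363.2472 246.8485]
1794.5 ((333.5, 287.0), 52.6617546081543) (array([ 0.516 , -0.0691,  0.2792]), [np.float64(0.00036516409912398833), np.float64(0.0003651640991240029)]) [ 0.62   -0.0617  0.104 ]
764.5 ((319.5, 208.0), 27.572731018066406) (array([ 0.5261, -0.0748,  0.1511]), [np.float64(3.721672036585686e-05), np.float64(3.72167203658072e-05)]) [ 0.5396 -0.0752  0.104 ]
732.5 ((316.33648681640625, 192.5874481201172), 26.398666381835938) (array([ 0.5323, -0.0786,  0.0731]), [np.float64(5.149881020233382e-05), np.float64(5.1498810202305894e-05)]) [ 0.5252 -0.078   0.104 ]
pink [ 0.7073 -0.0011  0.09  ]
```

View pics/w4.png

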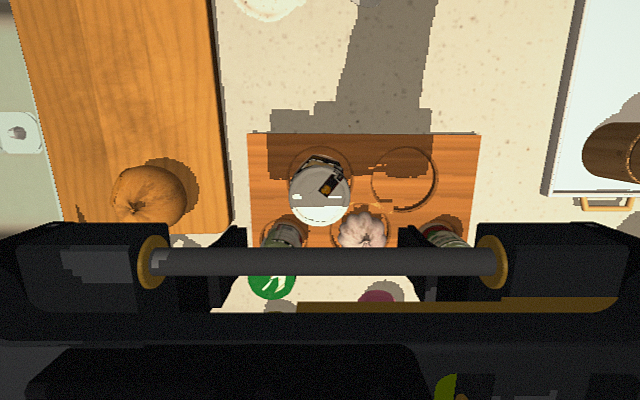

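The wrist view shows the honey lid centred near (319,195), matching the projection. The empty mill well is at (405,180), the garlic at (363,230), and the pink jar behind the rack at (380,297). Next I go down on the honey jar.

Emit:
jog_arm(rows=[[-1, 2, -3, 25, 0, 0, 0], [-1, 0, 0, 35, 0, 0, 0], [-1, 0, 0, 35, 0, 0, 0], [-1, 0, 0, 20, 0, 0, 0], [-1, 0, 0, 10, 0, 0, 0], [-1, 0, 0, 0, 0, 0, 0], [1, 0, 0, 0, 0, 0, 0], [1, 0, 0, 0, 0, 0, 0]])

```text
time_s: 11.55
ee_pos: [0.5307, -0.0776, 0.0781]
orientation: [0.001, 3.139, 0.001]
wrist_force: [0.3, 0.3, -0.2]
opening: 0.0777
gripper_force: 0.0
```

Emit:
jog_arm(rows=[[1, 0, 0, 0, 0, 0, 0], [1, 0, 0, 0, 0, 0, 0], [1, 0, 0, 0, 0, 0, 0], [1, 0, 0, 0, 0, 0, 0], [1, 0, 0, 0, 0, 0, 0], [1, 0, 0, 0, 0, 0, 0], [1, 0, 0, 0, 0, 0, 0], [1, 0, 0, 0, 0, 0, 0]])

```text
time_s: 12.35
ee_pos: [0.53, -0.0769, 0.0771]
orientation: [0.0, 3.14, 0.002]
wrist_force: [-0.2, 2.9, 5.6]
opening: 0.0565
gripper_force: 30.2
```

```bash
python3 go.py .375 .266 .12
```

```text
t 12.35 tcp [ 0.53   -0.0769  0.0771] open 0.0565 grip 30.2 F [-0.2211  2.9342  5.5664]
shift [155.1 342.9 -42.6] turn [ 0.001  0.001 -0.   ] q [-0.51  0.23  0.67  1.93 -0.17  1.04  1.81]
```

Emit:
jog_arm(rows=[[1, 0, 0, -15, 0, 0, 0], [1, 0, 0, -35, 0, 0, 0], [1, 0, 0, -40, 0, 0, 0], [1, 0, 0, -40, 0, 0, 0], [1, 8, 18, -20, 0, 0, 0], [1, 15, 35, 0, 0, 0, 0], [1, 19, 42, 0, 0, 0, 0], [1, 19, 42, 0, 0, 0, 0]])

```text
time_s: 13.15
ee_pos: [0.4672, 0.0588, 0.2263]
orientation: [-0.006, -3.141, 0.002]
wrist_force: [0.6, 1.4, -4.3]
opening: 0.0564
gripper_force: 29.8
```

Emit:
jog_arm(rows=[[1, 19, 42, 0, 0, 0, 0], [1, 19, 42, 0, 0, 0, 0], [1, 19, 42, 0, 0, 0, 0], [1, 17, 40, 0, 0, 0, 0], [1, 12, 27, 0, 0, 0, 0], [1, 3, 13, 0, 0, 0, 0], [1, 0, 0, 0, 0, 0, 0], [1, 0, 0, 0, 0, 0, 0]])

```text
time_s: 13.95
ee_pos: [0.3806, 0.2631, 0.2262]
orientation: [0.005, 3.141, -0.004]
wrist_force: [0.3, -0.9, -5.1]
opening: 0.0562
gripper_force: 29.8
```

```bash
python3 go.py .38 .266 .08
```

```text
t 13.95 tcp [0.3806 0.2631 0.2262] open 0.0562 grip 29.8 F [ 0.3404 -0.8534 -5.0655]
shift [  0.7   3.2 146.2] turn [-0.002  0.    -0.003] q [-0.93 -0.09  0.25  1.89  0.02  1.34  0.88]
```

Emit:
jog_arm(rows=[[1, 0, 2, 25, 0, 0, 0], [1, 0, 1, 35, 0, 0, 0], [1, 0, 0, 35, 0, 0, 0], [1, 0, 0, 25, 0, 0, 0], [1, 0, 0, 15, 0, 0, 0], [1, 0, 0, 7, 0, 0, 0], [1, 0, 0, 2, 0, 0, 0], [1, 0, 0, 1, 0, 0, 0]])

```text
time_s: 14.75
ee_pos: [0.3807, 0.2679, 0.0823]
orientation: [0.004, 3.14, 0.001]
wrist_force: [-0.8, -0.6, -3.9]
opening: 0.0559
gripper_force: 29.8
```

Emit:
jog_arm(rows=[[1, 0, 0, 0.5, 0, 0, 0], [1, 0, 0, 0.5, 0, 0, 0], [1, 0, 0, 0.5, 0, 0, 0], [1, 0, 0, 0.5, 0, 0, 0], [1, 0, 0, 0.5, 0, 0, 0], [1, 0, 0, 0, 0, 0, 0], [1, 0, 0, 0, 0, 0, 0], [1, 0, 0, 0, 0, 0, 0]])

```text
time_s: 15.55
ee_pos: [0.3797, 0.2684, 0.0791]
orientation: [0.001, 3.142, 0.0]
wrist_force: [0.2, 0.0, -4.9]
opening: 0.0564
gripper_force: 29.8
```

Emit:
jog_arm(rows=[[1, 0, 0, 0.5, 0, 0, 0], [1, 0, 0, 0.5, 0, 0, 0], [1, 0, 0, 0.5, 0, 0, 0], [1, 0, 0, 0.5, 0, 0, 0], [1, 0, 0, 0, 0, 0, 0], [1, 0, 0, 0, 0, 0, 0], [1, 0, 0, 0, 0, 0, 0], [1, 0, 0, 0, 0, 0, 0]])

```text
time_s: 16.35
ee_pos: [0.3798, 0.2685, 0.0781]
orientation: [0.001, 3.142, 0.001]
wrist_force: [-2.6, -1.0, 6.0]
opening: 0.0561
gripper_force: 30.1
```

Emit:
jog_arm(rows=[[0, 0, 0, 0, 0, 0, 0], [-1, 0, 0, 0, 0, 0, 0], [-1, 0, 0, 0, 0, 0, 0], [-1, 0, 0, 0, 0, 0, 0], [-1, 0, 0, 0, 0, 0, 0], [-1, 0, 0, -20, 0, 0, 0], [-1, 0, 0, -40, 0, 0, 0], [-1, 0, 0, -45, 0, 0, 0]])

```text
time_s: 17.15
ee_pos: [0.3789, 0.2676, 0.1821]
orientation: [-0.001, -3.14, 0.003]
wrist_force: [1.4, 0.1, -0.0]
opening: 0.0867
gripper_force: 0.0
```

Emit:
jog_arm(rows=[[-1, 0, 0, -45, 0, 0, 0], [-1, -15, -25, 0, 0, 0, 0], [-1, -24, -35, 0, 0, 0, 0], [-1, -26, -38, 0, 0, 0, 0], [-1, -26, -38, 0, 0, 0, 0], [-1, -26, -38, 0, 0, 0, 0], [-1, -26, -38, 0, 0, 0, 0], [-1, -26, -38, 0, 0, 0, 0]])

```text
time_s: 17.95
ee_pos: [0.5494, 0.0166, 0.2272]
orientation: [0.001, 3.141, 0.001]
wrist_force: [1.0, 0.1, 1.0]
opening: 0.0872
gripper_force: 0.0
```

```bash
python3 go.py .535 -.028 .18 -1.047;python3 go.py .535 -.028 .18 2.094
```

```text
t 17.95 tcp [0.5494 0.0166 0.2272] open 0.0872 grip 0.0 F [0.9957 0.0516 1.0194]
shift [ 14.5 -44.7  47.2] turn [0.001 0.001 1.047] q [-0.63  0.11  0.6   1.72 -0.06  1.34  1.55]
t 17.95 tcp [0.5494 0.0166 0.2272] open 0.0872 grip 0.0 F [0.9957 0.0516 1.0194]
shift [ 14.5 -44.7  47.2] turn [-0.001  0.001 -2.094] q [-0.63  0.11  0.6   1.72 -0.06  1.34  1.55]
```

Emit:
jog_arm(rows=[[-1, -23, -22, 0, 0, 0, 0], [-1, -23, -22, 0, 0, 0, 0], [-1, 0, 0, 0, 0, 0, 0.14], [-1, 0, 0, 0, 0, 0, 0.14], [-1, 0, 0, 0, 0, 0, 0.14], [-1, 0, 0, 0, 0, 0, 0.14], [-1, 0, 0, 0, 0, 0, 0.14], [-1, 0, 0, 0, 0, 0, 0.14]])

```text
time_s: 18.75
ee_pos: [0.5945, -0.0258, 0.2269]
orientation: [1.29, 2.864, -0.0]
wrist_force: [-0.3, 0.9, 0.3]
opening: 0.0871
gripper_force: 0.0
```

Emit:
jog_arm(rows=[[-1, 0, 0, 0, 0, 0, 0.14], [-1, 0, 0, 0, 0, 0, 0.14], [-1, 0, 0, 0, 0, 0, 0.14], [-1, 0, 0, 0, 0, 0, 0.14], [-1, 0, 0, 0, 0, 0, 0.14], [-1, 0, 0, 0, 0, 0, 0.14], [-1, 0, 0, 0, 0, 0, 0.14], [-1, 0, 0, 0, 0, 0, 0.14]])

```text
time_s: 19.55
ee_pos: [0.5945, -0.0257, 0.2269]
orientation: [2.615, 1.742, 0.0]
wrist_force: [-0.3, 0.7, 0.8]
opening: 0.0871
gripper_force: 0.0
```

```bash
python3 - <<'E'
from h import *
import go; go.rep(.595,-.028,.021,-2.094)
s=monitor.read_state();w=vision.get_image("wrist")[:,:,::-1];c=cam("wrist",s)
sc=vision.get_image("scene")[90:290,160:420,::-1]
for p in [(.595,-.028,.064),(.707,-.001,.1),(.608,.067,.111),(.608,-.123,.111)]: print(p,proj(c,p))
cv2.imwrite("pics/v5.png",np.hstack([cv2.resize(w,(480,300)),cv2.resize(sc,(320,300))]))
cv2.imwrite("pics/w5.png",w)
E
```

```text
t 19.55 tcp [ 0.5945 -0.0257  0.2269] open 0.0871 grip 0.0 F [-0.2807  0.718   0.8497]
shift [ -1.9   1.3 206. ] turn [ 0.    -0.     0.128] q [-0.76  0.27  0.92  1.62 -0.22  1.36 -0.21]
(0.595, -0.028, 0.064) [323.0905 188.0752]
(0.707, -0.001, 0.1) [421.6698 125.5088]
(0.608, 0.067, 0.111) [295.6548  97.0884]
(0.608, -0.123, 0.111) [370.2205 275.8364]
```

View pics/v5.png

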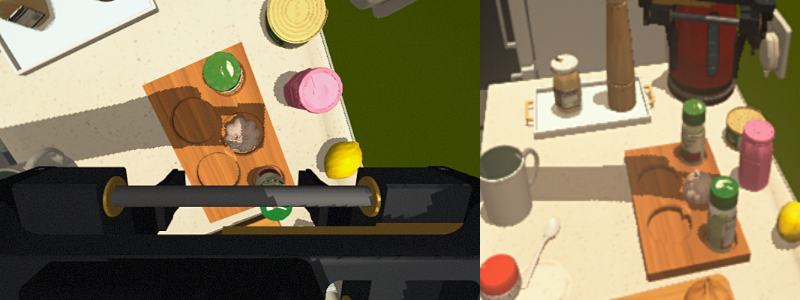

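Both views agree. The garlic is alone in its well (left panel (243,132)), the mill and honey stand on the tray, and the pink jar is at (315,88). I'll refine the garlic and pink-jar positions.

```bash
python3 - <<'E'
from h import *
s=monitor.read_state();c=cam("wrist",s);T=cam("top");S=cam("scene")
im=cv2.imread("pics/w5.png");t=cv2.imread("pics/top0.png")
def blob(im,lo,hi,g,r):
    m=cv2.inRange(cv2.cvtColor(im,cv2.COLOR_BGR2HSV),lo,hi);k=np.zeros_like(m);cv2.circle(k,g,r,255,-1);m&=k
    m=cv2.morphologyEx(m,cv2.MORPH_OPEN,np.ones((3,3)))
    q=max(cv2.findContours(m,cv2.RETR_EXTERNAL,cv2.CHAIN_APPROX_NONE)[0],key=cv2.contourArea)
    return cv2.minEnclosingCircle(q),cv2.boundingRect(q)
print(im[176,324],cv2.cvtColor(im,cv2.COLOR_BGR2HSV)[165:190:6,310:345:6].reshape(-1,3))
g=blob(im,(0,0,90),(180,105,255),(324,176),36);print("garlic",g,plane(c,g[0][0],.03))
for h,uv in (("tip",(323,192)),): pass
p=blob(im,(150,60,80),(179,255,255),(420,117),50);pt=blob(t,(150,50,60),(179,255,255),(312,150),15)
print("pink",p,pt,tri((c,p[0][0]),(T,pt[0][0])))
k=blob(im,(45,80,30),(85,255,255),(297,97),40);print("spa",k,plane(c,k[0][0],.105))
E
```

```text
[ 98 113 137] [[ 13  81 139]
 [ 10  80 214]
 [ 11  76 134]
 [ 10  76 134]
 [ 14  64 131]
 [ 13  58 110]
 [ 10  79 222]
 [ 13  69 232]
 [ 10  64 136]
 [ 13  90 131]
 [ 12  73 144]
 [ 12  72  95]
 [ 15  75 227]
 [ 13  63 234]
 [ 13  79 138]
 [ 11  72 148]
 [ 10  71 143]
 [ 12  72 139]
 [ 11  91 193]
 [ 12  85  90]
 [ 10  78 203]
 [ 13  84 127]
 [ 12  62 135]
 [ 12  77 129]
 [ 14  80 125]
 [ 14  82 195]
 [ 15  71 184]
 [ 13  71 133]
 [ 15  74 134]
 [ 12  80 128]]
garlic (((322.6286926269531, 179.7699737548828), 24.161880493164062), (300, 156, 47, 47)) [ 0.5958 -0.025   0.03  ]
pink (((417.5, 120.0), 39.538055419921875), (379, 90, 78, 61)) (((312.0, 150.5), 11.884963989257812), (303, 139, 19, 24)) (array([0.7166, 0.0004, 0.0532]), [np.float64(0.0016710978512119218), np.float64(0.0016710978512118697)])
spa (((296.51177978515625, 94.65316772460938), 26.730451583862305), (271, 69, 50, 53)) [0.6088 0.0693 0.105 ]
```

Emit:
jog_arm(rows=[[-1, -1, 1, 20, 0, 0, 0.128], [-1, 0, 0, 35, 0, 0, 0], [-1, 0, 0, 35, 0, 0, 0], [-1, 0, 0, 35, 0, 0, 0], [-1, 0, 0, 35, 0, 0, 0], [-1, 0, 0, 25, 0, 0, 0], [-1, 0, 0, 10, 0, 0, 0], [-1, 0, 0, 0, 0, 0, 0]])

```text
time_s: 20.45
ee_pos: [0.5941, -0.0271, 0.0309]
orientation: [-2.714, -1.581, 0.004]
wrist_force: [-0.1, 0.0, 1.7]
opening: 0.0871
gripper_force: 0.0
```

```bash
python3 - <<'E'
from h import *
import go; go.rep(.596,-.027,.0215,-2.094)
sc=vision.get_image("scene")[110:270,260:440,::-1]
cv2.imwrite("pics/s6.png",cv2.resize(sc,None,fx=3.6,fy=3.6,interpolation=cv2.INTER_CUBIC))
E
```

```text
t 20.45 tcp [ 0.5941 -0.0271  0.0309] open 0.0871 grip 0.0 F [-0.0553  0.045   1.7349]
shift [1.1 1.6 9.4] turn [-0.002  0.002  0.007] q [-0.67  0.49  0.83  1.82 -0.41  1.03 -0.19]
```

View pics/s6.png

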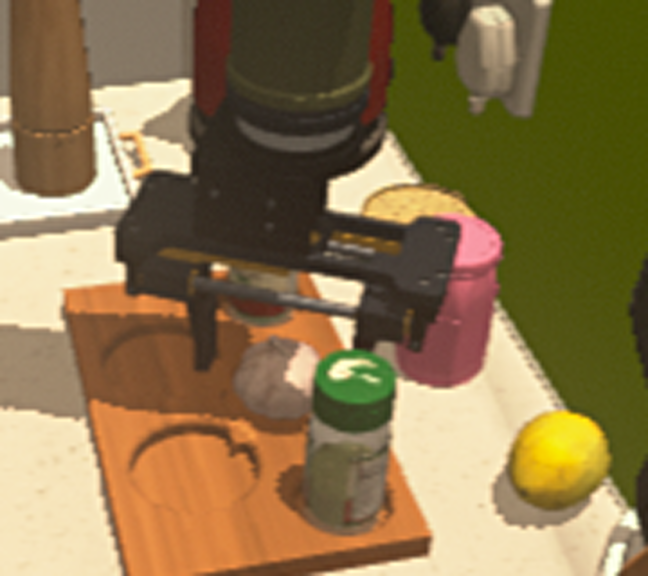

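The gripper straddles the garlic (277,378) and is clear of both spice jars. The pink jar (450,300) is behind it with no contact force. Next I go down the last 9 mm and close.

Emit:
jog_arm(rows=[[-1, 1, 1, 3, 0, 0, 0], [-1, 0, 0, 3, 0, 0, 0], [-1, 0, 0, 2, 0, 0, 0], [-1, 0, 0, 1, 0, 0, 0], [-1, 0, 0, 0, 0, 0, 0], [-1, 0, 0, 0, 0, 0, 0], [1, 0, 0, 0, 0, 0, 0], [1, 0, 0, 0, 0, 0, 0]])

```text
time_s: 21.3
ee_pos: [0.5964, -0.0267, 0.0231]
orientation: [-2.716, -1.578, -0.0]
wrist_force: [-0.1, -0.1, -0.0]
opening: 0.078
gripper_force: 0.0
```

Emit:
jog_arm(rows=[[1, 0, 0, 0, 0, 0, 0], [1, 0, 0, 0, 0, 0, 0], [1, 0, 0, 0, 0, 0, 0], [1, 0, 0, 0, 0, 0, 0], [1, 0, 0, 0, 0, 0, 0], [1, 0, 0, 0, 0, 0, 0], [1, 0, 0, 0, 0, 0, 0], [1, 0, 0, 0, 0, 0, 0]])

```text
time_s: 22.1
ee_pos: [0.5964, -0.0267, 0.0231]
orientation: [-2.716, -1.578, -0.0]
wrist_force: [0.0, -0.0, 0.7]
opening: 0.0546
gripper_force: 30.0
```

Emit:
jog_arm(rows=[[1, 0, 0, -5, 0, 0, 0], [1, 0, 0, -10, 0, 0, 0], [1, 0, 0, -15, 0, 0, 0], [1, 0, 0, -20, 0, 0, 0], [1, 0, 0, -25, 0, 0, 0], [1, 0, 0, -30, 0, 0, 0], [1, 0, 0, -30, 0, 0, 0], [1, 0, 0, -15, 0, 0, 0]])

```text
time_s: 22.9
ee_pos: [0.5979, -0.0273, 0.177]
orientation: [2.715, 1.577, 0.008]
wrist_force: [0.8, 0.1, -0.1]
opening: 0.0547
gripper_force: 30.0
```

Emit:
jog_arm(rows=[[1, -15, -2, 0, 0, 0, 0], [1, -30, -4, 0, 0, 0, 0], [1, -42, -5, 0, 0, 0, 0], [1, -45, -6, 0, 0, 0, 0], [1, -45, -6, 0, 0, 0, 0], [1, -45, -6, 0, 0, 0, 0], [1, -45, -6, 0, 0, 0, 0], [1, -35, -4, 0, 0, 0, 0]])

```text
time_s: 23.7
ee_pos: [0.4089, -0.2719, 0.1713]
orientation: [-2.716, -1.574, 0.001]
wrist_force: [0.2, -0.0, -1.0]
opening: 0.0543
gripper_force: 30.0
```

```bash
python3 go.py .40 -.29 .041 -2.094
```

```text
t 23.7 tcp [ 0.4089 -0.2719  0.1713] open 0.0543 grip 30.0 F [ 0.1896 -0.0213 -0.9947]
shift [-20.2   1.7 130.3] turn [-0.003 -0.001  0.003] q [-0.6  -0.02  1.14  1.93  0.02  1.22  0.01]
```

Emit:
jog_arm(rows=[[1, 0, 0, 15, 0, 0, 0], [1, 0, 0, 25, 0, 0, 0], [1, 0, 0, 30, 0, 0, 0], [1, 0, 0, 25, 0, 0, 0], [1, 0, 0, 15, 0, 0, 0], [1, 0, 0, 9, 0, 0, 0], [1, 0, 0, 4, 0, 0, 0], [1, 0, 0, 2, 0, 0, 0]])

```text
time_s: 24.5
ee_pos: [0.4125, -0.27, 0.0478]
orientation: [-2.716, -1.578, 0.0]
wrist_force: [-0.4, 0.2, -0.5]
opening: 0.0547
gripper_force: 30.0
```

Emit:
jog_arm(rows=[[1, 0, 0, 1, 0, 0, 0], [1, 0, 0, 1, 0, 0, 0], [1, 0, 0, 1, 0, 0, 0], [1, 0, 0, 0, 0, 0, 0], [1, 0, 0, 0, 0, 0, 0], [1, 0, 0, 0, 0, 0, 0], [1, 0, 0, 0, 0, 0, 0], [1, 0, 0, 0, 0, 0, 0]])

```text
time_s: 25.3
ee_pos: [0.413, -0.2698, 0.0451]
orientation: [2.716, 1.578, 0.0]
wrist_force: [-0.3, 0.8, -0.9]
opening: 0.0546
gripper_force: 30.0
```

```bash
python3 go.py .409 -.28 .040 -2.094
```

```text
t 25.3 tcp [ 0.413  -0.2698  0.0451] open 0.0546 grip 30.0 F [-0.3123  0.7801 -0.9153]
shift [-10.8   1.6   5.1] turn [ 0.    -0.     0.005] q [-0.44  0.27  1.08  2.06 -0.29  0.97  0.27]
```

Emit:
jog_arm(rows=[[1, 0, 0, 1, 0, 0, 0], [1, 0, 0, 1, 0, 0, 0], [1, 0, 0, 1, 0, 0, 0], [1, 0, 0, 0.5, 0, 0, 0], [1, 0, 0, 0.5, 0, 0, 0], [1, 0, 0, 0, 0, 0, 0], [1, 0, 0, 0, 0, 0, 0], [1, 0, 0, 0, 0, 0, 0]])

```text
time_s: 26.1
ee_pos: [0.413, -0.2698, 0.0411]
orientation: [2.716, 1.578, 0.0]
wrist_force: [-0.5, 0.2, -0.7]
opening: 0.0546
gripper_force: 30.0
```

Emit:
jog_arm(rows=[[1, 0, 0, 0.5, 0, 0, 0], [1, 0, 0, 0.5, 0, 0, 0], [1, 0, 0, 0.5, 0, 0, 0], [1, 0, 0, 0, 0, 0, 0], [1, 0, 0, 0, 0, 0, 0], [1, 0, 0, 0, 0, 0, 0], [1, 0, 0, 0, 0, 0, 0], [1, 0, 0, 0, 0, 0, 0]])

```text
time_s: 26.9
ee_pos: [0.413, -0.2698, 0.0401]
orientation: [-2.716, -1.578, -0.001]
wrist_force: [-1.7, 1.2, 6.9]
opening: 0.0548
gripper_force: 30.0
```

Emit:
jog_arm(rows=[[0, 0, 0, 0, 0, 0, 0], [-1, 0, 0, 0, 0, 0, 0], [-1, 0, 0, 0, 0, 0, 0], [-1, 0, 0, 0, 0, 0, 0], [-1, 0, 0, 0, 0, 0, 0], [-1, 0, 0, -20, 0, 0, 0], [-1, 0, 0, -40, 0, 0, 0], [-1, 0, 0, -45, 0, 0, 0]])

```text
time_s: 27.7
ee_pos: [0.4116, -0.2697, 0.1446]
orientation: [-2.716, -1.577, 0.006]
wrist_force: [1.1, 2.0, 0.6]
opening: 0.0868
gripper_force: 0.0
```

Emit:
jog_arm(rows=[[-1, 0, 0, -45, 0, 0, 0], [-1, 25, -10, 0, 0, 0, 0], [-1, 43, -18, 0, 0, 0, 0], [-1, 43, -18, 0, 0, 0, 0], [-1, 43, -18, 0, 0, 0, 0], [-1, 43, -18, 0, 0, 0, 0], [-1, 43, -18, 0, 0, 0, 0], [-1, 43, -18, 0, 0, 0, 0]])

```text
time_s: 28.5
ee_pos: [0.4504, 0.0363, 0.1896]
orientation: [-2.716, -1.578, -0.001]
wrist_force: [0.7, 0.8, 0.3]
opening: 0.0871
gripper_force: 0.0
```

Emit:
jog_arm(rows=[[-1, 25, -10, 0, 0, 0, -0.14], [-1, 0, 0, 0, 0, 0, -0.14], [-1, 0, 0, 0, 0, 0, -0.14], [-1, 0, 0, 0, 0, 0, -0.14], [-1, 0, 0, 0, 0, 0, -0.14], [-1, 0, 0, 0, 0, 0, -0.14], [-1, 0, 0, 0, 0, 0, -0.14], [-1, 0, 0, 0, 0, 0, -0.14]])

```text
time_s: 29.3
ee_pos: [0.4542, 0.061, 0.1894]
orientation: [-1.455, -2.784, -0.0]
wrist_force: [0.4, 0.4, 0.4]
opening: 0.0873
gripper_force: 0.0
```

Emit:
jog_arm(rows=[[-1, 0, 0, 0, 0, 0, -0.14], [-1, 0, 0, 0, 0, 0, -0.14], [-1, 0, 0, 0, 0, 0, -0.14], [-1, 0, 0, 0, 0, 0, -0.14], [-1, 0, 0, 0, 0, 0, -0.14], [-1, 0, 0, 0, 0, 0, -0.14], [-1, 0, 0, 0, 0, 0, -0.14], [-1, 0, 0, 0, 0, 0, 0]])

```text
time_s: 30.1
ee_pos: [0.4542, 0.0611, 0.1894]
orientation: [0.018, -3.141, -0.0]
wrist_force: [-0.3, 0.1, -0.8]
opening: 0.0867
gripper_force: 0.0
```

```bash
python3 - <<'E'
from h import *
import go; go.rep(.38,.268,.226)
sc=vision.get_image("scene")[:,:,::-1]
cv2.imwrite("pics/s7.png",sc)
E
```

```text
t 30.1 tcp [0.4542 0.0611 0.1894] open 0.0867 grip 0.0 F [-0.2746  0.0843 -0.7818]
shift [ 71.8 207.8 -36.5] turn [ 0.    -0.     0.011] q [-1.06 -0.14  0.81  1.97  0.11  1.27  1.3 ]
```

View pics/s7.png

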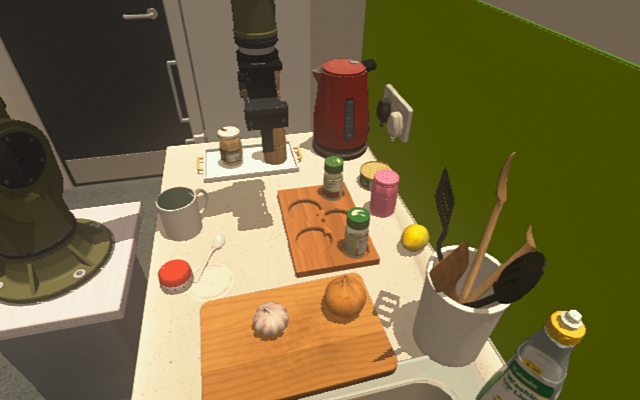

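The garlic (270,320) sits upright on the board, clear of the onion (346,297). The honey jar (231,145) and the mill stand on the tray, and all front and middle wells are empty. Next I fetch the honey jar.

Emit:
jog_arm(rows=[[-1, 0, 0, -37, 0, 0, 0.011], [-1, 14, 40, 0, 0, 0, 0], [-1, 15, 44, 0, 0, 0, 0], [-1, 15, 44, 0, 0, 0, 0], [-1, 14, 42, 0, 0, 0, 0], [-1, 10, 28, 0, 0, 0, 0], [-1, 4, 10, 0, 0, 0, 0], [-1, 0, 0, 0, 0, 0, 0]])

```text
time_s: 30.95
ee_pos: [0.3817, 0.2699, 0.2263]
orientation: [-0.001, 3.142, -0.002]
wrist_force: [0.2, -0.7, 0.4]
opening: 0.0868
gripper_force: 0.0
```

Emit:
jog_arm(rows=[[-1, 0, 0, 25, 0, 0, 0], [-1, 0, 0, 40, 0, 0, 0], [-1, 0, 0, 40, 0, 0, 0], [-1, 0, 0, 25, 0, 0, 0], [-1, 0, 0, 12, 0, 0, 0], [-1, 0, 0, 5, 0, 0, 0], [-1, 0, 0, 0, 0, 0, 0], [-1, 0, 0, 0, 0, 0, 0]])

```text
time_s: 31.75
ee_pos: [0.3833, 0.2696, 0.0809]
orientation: [0.001, 3.14, 0.003]
wrist_force: [0.2, 0.2, 0.6]
opening: 0.087
gripper_force: 0.0
```

```bash
python3 go.py .38 .268 .078
```

```text
t 31.75 tcp [0.3833 0.2696 0.0809] open 0.087 grip 0.0 F [0.1679 0.2496 0.5853]
shift [ 3.3 -1.6  2.9] turn [ 0.002  0.002 -0.001] q [-1.21  0.05  0.56  2.07 -0.03  1.02  0.94]
```

Emit:
jog_arm(rows=[[-1, 3, -1, 1, 0, 0, 0], [-1, 0, 0, 2, 0, 0, 0], [-1, 0, 0, 0, 0, 0, 0], [1, 0, 0, 0, 0, 0, 0], [1, 0, 0, 0, 0, 0, 0], [1, 0, 0, 0, 0, 0, 0], [1, 0, 0, 0, 0, 0, 0], [1, 0, 0, 0, 0, 0, 0]])

```text
time_s: 32.55
ee_pos: [0.3793, 0.2684, 0.0766]
orientation: [-0.0, 3.141, 0.001]
wrist_force: [-0.4, 0.9, -0.9]
opening: 0.0558
gripper_force: 29.4
```

Emit:
jog_arm(rows=[[1, 0, 0, 0, 0, 0, 0], [1, 0, 0, 0, 0, 0, 0], [1, 0, 0, 0, 0, 0, 0], [1, 0, 0, 0, 0, 0, 0], [1, 0, 0, -10, 0, 0, 0], [1, 0, 0, -30, 0, 0, 0], [1, 0, 0, -40, 0, 0, 0], [1, 0, 0, -40, 0, 0, 0]])

```text
time_s: 33.35
ee_pos: [0.3784, 0.2667, 0.1974]
orientation: [-0.001, -3.14, 0.004]
wrist_force: [0.5, 0.3, -3.8]
opening: 0.0562
gripper_force: 29.2
```

Emit:
jog_arm(rows=[[1, 0, 0, -30, 0, 0, 0], [1, -8, -18, 0, 0, 0, 0], [1, -15, -35, 0, 0, 0, 0], [1, -19, -43, 0, 0, 0, 0], [1, -19, -43, 0, 0, 0, 0], [1, -19, -43, 0, 0, 0, 0], [1, -19, -43, 0, 0, 0, 0], [1, -19, -43, 0, 0, 0, 0]])

```text
time_s: 34.15
ee_pos: [0.4967, -0.0022, 0.2266]
orientation: [0.0, -3.14, -0.002]
wrist_force: [0.1, 0.6, -5.1]
opening: 0.0562
gripper_force: 29.2
```

```bash
python3 go.py .53 -.078 .10
```

```text
t 34.15 tcp [ 0.4967 -0.0022  0.2266] open 0.0562 grip 29.2 F [ 0.1406  0.5823 -5.1345]
shift [-33.5 -76.  126.5] turn [ 0.001 -0.001  0.   ] q [-1.   -0.06  0.94  1.84  0.04  1.33  1.49]
```

Emit:
jog_arm(rows=[[1, -16, -38, 0, 0, 0, 0], [1, -11, -25, 20, 0, 0, 0], [1, -5, -9, 30, 0, 0, 0], [1, 0, 0, 30, 0, 0, 0], [1, 0, 0, 20, 0, 0, 0], [1, 0, 0, 6, 0, 0, 0], [1, 0, 0, 0, 0, 0, 0], [1, 0, 0, 0, 0, 0, 0]])

```text
time_s: 34.95
ee_pos: [0.5299, -0.0719, 0.1217]
orientation: [-0.001, 3.14, 0.0]
wrist_force: [0.1, -0.1, -4.6]
opening: 0.0565
gripper_force: 29.2
```

```bash
python3 go.py .53 -.0775 .0755
```

```text
t 34.95 tcp [ 0.5299 -0.0719  0.1217] open 0.0565 grip 29.2 F [ 0.107  -0.0595 -4.6225]
shift [-0.1 -5.6 46.2] turn [0.    0.001 0.   ] q [-0.83  0.23  1.03  1.89 -0.22  1.13  1.86]
```

Emit:
jog_arm(rows=[[1, 0, -5.5, 8, 0, 0, 0], [1, 0, 0, 12, 0, 0, 0], [1, 0, 0, 10, 0, 0, 0], [1, 0, 0, 6, 0, 0, 0], [1, 0, 0, 4, 0, 0, 0], [1, 0, 0, 2, 0, 0, 0], [1, 0, 0, 1, 0, 0, 0], [1, 0, 0, 0, 0, 0, 0]])

```text
time_s: 35.75
ee_pos: [0.5295, -0.0773, 0.0777]
orientation: [-0.0, 3.141, 0.0]
wrist_force: [-0.3, 0.3, -4.4]
opening: 0.0561
gripper_force: 29.2
```

Emit:
jog_arm(rows=[[1, 0, 0, 0.5, 0, 0, 0], [1, 0, 0, 0.5, 0, 0, 0], [1, 0, 0, 0.5, 0, 0, 0], [1, 0, 0, 0, 0, 0, 0], [1, 0, 0, 0, 0, 0, 0], [1, 0, 0, 0, 0, 0, 0], [1, 0, 0, 0, 0, 0, 0], [1, 0, 0, 0, 0, 0, 0]])

```text
time_s: 36.55
ee_pos: [0.5293, -0.0773, 0.0761]
orientation: [-0.0, 3.141, 0.0]
wrist_force: [0.3, -0.0, -3.9]
opening: 0.0567
gripper_force: 29.2
```

Emit:
jog_arm(rows=[[1, 0, 0, 0.5, 0, 0, 0], [1, 0, 0, 0.5, 0, 0, 0], [1, 0, 0, 0.5, 0, 0, 0], [1, 0, 0, 0, 0, 0, 0], [1, 0, 0, 0, 0, 0, 0], [1, 0, 0, 0, 0, 0, 0], [1, 0, 0, 0, 0, 0, 0], [1, 0, 0, 0, 0, 0, 0]])

```text
time_s: 37.35
ee_pos: [0.5297, -0.0774, 0.0756]
orientation: [-0.0, 3.141, 0.001]
wrist_force: [-2.0, 0.5, 4.6]
opening: 0.0561
gripper_force: 29.6
```

The honey jar is seated in its well, at the height predicted. I release, rise, and go to the mill.

Emit:
jog_arm(rows=[[0, 0, 0, 0, 0, 0, 0], [-1, 0, 0, 0, 0, 0, 0], [-1, 0, 0, 0, 0, 0, 0], [-1, 0, 0, 0, 0, 0, 0], [-1, 0, 0, 0, 0, 0, 0], [-1, 0, 0, -20, 0, 0, 0], [-1, 0, 0, -40, 0, 0, 0], [-1, 0, 0, -45, 0, 0, 0]])

```text
time_s: 38.15
ee_pos: [0.5282, -0.0774, 0.1797]
orientation: [-0.0, -3.139, 0.002]
wrist_force: [1.4, 1.2, 0.6]
opening: 0.0868
gripper_force: 0.0
```

Emit:
jog_arm(rows=[[-1, 0, 0, -45, 0, 0, 0], [-1, 0, 0, -45, 0, 0, 0], [-1, 0, 0, -42, 0, 0, 0], [-1, 2, 20, 0, 0, 0, 0], [-1, 5, 45, 0, 0, 0, 0], [-1, 5, 48, 0, 0, 0, 0], [-1, 5, 48, 0, 0, 0, 0], [-1, 5, 48, 0, 0, 0, 0]])

```text
time_s: 38.95
ee_pos: [0.5068, 0.1334, 0.3119]
orientation: [-0.0, 3.141, 0.002]
wrist_force: [0.5, 0.1, 0.7]
opening: 0.0871
gripper_force: 0.0
```

Emit:
jog_arm(rows=[[-1, 4, 45, 0, 0, 0, 0], [-1, 4, 40, 0, 0, 0, 0], [-1, 3, 30, 0, 0, 0, 0], [-1, 1, 16, 0, 0, 0, 0], [-1, 0, 0, 0, 0, 0, 0], [-1, 0, 0, 0, 0, 0, 0], [-1, 0, 0, 0, 0, 0, 0], [-1, 0, 0, 0, 0, 0, 0]])

```text
time_s: 39.75
ee_pos: [0.4959, 0.2606, 0.312]
orientation: [0.005, 3.141, 0.001]
wrist_force: [0.3, -0.4, -0.0]
opening: 0.0867
gripper_force: 0.0
```

```bash
python3 - <<'E'
from h import *
import go; go.rep(.495,.2655,.2225)
sc=vision.get_image("scene")[20:280,130:420,::-1];tp=vision.get_image("top")[150:250,180:390,::-1]
cv2.imwrite("pics/v8.png",np.hstack([cv2.resize(sc,(400,358)),cv2.resize(tp,(400,358))]))
E
```

```text
t 39.75 tcp [0.4959 0.2606 0.312 ] open 0.0867 grip 0.0 F [ 0.308  -0.4419 -0.0029]
shift [ 1.   4.8 89.5] turn [ 0.001  0.    -0.003] q [-1.25  0.11  0.79  1.56 -0.08  1.5   1.11]
```

View pics/v8.png

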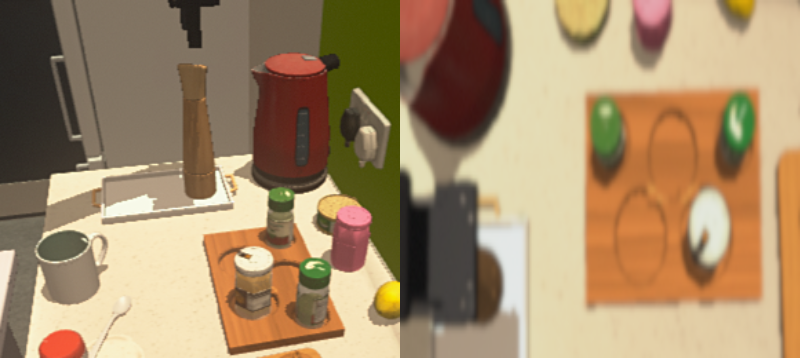

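The honey jar is back upright in the front-right well (left panel (254,280)). The mill stands upright on the tray (198,130), directly below the gripper, and its well is empty. I go down and grip it.

Emit:
jog_arm(rows=[[-1, 1, 4, 20, 0, 0, 0], [-1, 0, 0, 30, 0, 0, 0], [-1, 0, 0, 25, 0, 0, 0], [-1, 0, 0, 14, 0, 0, 0], [-1, 0, 0, 0, 0, 0, 0], [1, 0, 0, 0, 0, 0, 0], [1, 0, 0, 0, 0, 0, 0], [1, 0, 0, 0, 0, 0, 0]])

```text
time_s: 40.65
ee_pos: [0.4949, 0.267, 0.2239]
orientation: [-0.0, 3.14, 0.002]
wrist_force: [0.9, 0.6, 0.6]
opening: 0.0708
gripper_force: 0.0
```

Emit:
jog_arm(rows=[[1, 0, 0, 0, 0, 0, 0], [1, 0, 0, 0, 0, 0, 0], [1, 0, 0, 0, 0, 0, 0], [1, 0, 0, 0, 0, 0, 0], [1, 0, 0, 0, 0, 0, 0], [1, 0, 0, 0, 0, 0, 0], [1, 0, 0, 0, 0, 0, 0], [1, 0, 0, 0, 0, 0, 0]])

```text
time_s: 41.45
ee_pos: [0.4944, 0.2668, 0.2229]
orientation: [-0.0, 3.141, 0.001]
wrist_force: [0.7, -0.4, 3.6]
opening: 0.0496
gripper_force: 29.7
```

```bash
python3 go.py .53 .022 .263
```

```text
t 41.45 tcp [0.4944 0.2668 0.2229] open 0.0496 grip 29.7 F [ 0.6523 -0.4217  3.5819]
shift [ -35.6 -244.8  -40.2] turn [0.001 0.001 0.   ] q [-1.24  0.16  0.78  1.7  -0.11  1.33  1.13]
```

Emit:
jog_arm(rows=[[1, 0, 0, -15, 0, 0, 0], [1, 0, 0, -30, 0, 0, 0], [1, -2, -10, 0, 0, 0, 0], [1, -4, -25, 0, 0, 0, 0], [1, -6, -40, 0, 0, 0, 0], [1, -6, -45, 0, 0, 0, 0], [1, -6, -45, 0, 0, 0, 0], [1, -6, -40, 0, 0, 0, 0]])

```text
time_s: 42.25
ee_pos: [0.5234, 0.0582, 0.2668]
orientation: [-0.002, -3.14, 0.001]
wrist_force: [1.1, 0.4, -2.6]
opening: 0.0493
gripper_force: 29.8
```

Emit:
jog_arm(rows=[[1, -4, -25, 0, 0, 0, 0], [1, -2, -10, 0, 0, 0, 0], [1, 0, -5, 0, 0, 0, 0], [1, 0, 0, 0, 0, 0, 0], [1, 0, 0, 10, 0, 0, 0], [1, 0, 0, 10, 0, 0, 0], [1, 0, 0, 0, 0, 0, 0], [1, 0, 0, 0, 0, 0, 0]])

```text
time_s: 43.05
ee_pos: [0.5298, 0.0223, 0.2469]
orientation: [0.002, -3.14, 0.001]
wrist_force: [-0.8, -0.4, -2.3]
opening: 0.0497
gripper_force: 29.7
```

```bash
python3 go.py .53 .0215 .222
```

```text
t 43.05 tcp [0.5298 0.0223 0.2469] open 0.0497 grip 29.7 F [-0.8057 -0.4477 -2.2814]
shift [-0.3 -0.8 24.9] turn [-0.001 -0.001  0.001] q [-1.02  0.06  0.97  1.74 -0.05  1.37  1.53]
```

Emit:
jog_arm(rows=[[1, 0, -1, 5, 0, 0, 0], [1, 0, 0, 6, 0, 0, 0], [1, 0, 0, 6, 0, 0, 0], [1, 0, 0, 4, 0, 0, 0], [1, 0, 0, 2, 0, 0, 0], [1, 0, 0, 0.5, 0, 0, 0], [1, 0, 0, 0, 0, 0, 0], [1, 0, 0, 0, 0, 0, 0]])

```text
time_s: 43.85
ee_pos: [0.5304, 0.0207, 0.2243]
orientation: [-0.0, 3.141, 0.0]
wrist_force: [0.6, -0.1, -2.8]
opening: 0.05
gripper_force: 29.7
```

Emit:
jog_arm(rows=[[1, 0, 0, 0.5, 0, 0, 0], [1, 0, 0, 0.5, 0, 0, 0], [1, 0, 0, 0.5, 0, 0, 0], [1, 0, 0, 0, 0, 0, 0], [1, 0, 0, 0, 0, 0, 0], [1, 0, 0, 0, 0, 0, 0], [1, 0, 0, 0, 0, 0, 0], [1, 0, 0, 0, 0, 0, 0]])

```text
time_s: 44.65
ee_pos: [0.5303, 0.0207, 0.2226]
orientation: [-0.0, 3.141, 0.0]
wrist_force: [-0.3, -0.1, -2.0]
opening: 0.0498
gripper_force: 29.7
```

Emit:
jog_arm(rows=[[1, 0, 0, 0.5, 0, 0, 0], [1, 0, 0, 0.5, 0, 0, 0], [1, 0, 0, 0.5, 0, 0, 0], [1, 0, 0, 0, 0, 0, 0], [1, 0, 0, 0, 0, 0, 0], [1, 0, 0, 0, 0, 0, 0], [1, 0, 0, 0, 0, 0, 0], [1, 0, 0, 0, 0, 0, 0]])

```text
time_s: 45.45
ee_pos: [0.5309, 0.0205, 0.2219]
orientation: [-0.0, 3.14, 0.001]
wrist_force: [-0.0, -0.3, 5.0]
opening: 0.0497
gripper_force: 29.7
```

Seated. I release, rise, and clear.

Emit:
jog_arm(rows=[[0.3, 0, 0, 0, 0, 0, 0], [0, 0, 0, 0, 0, 0, 0], [-1, 0, 0, 0, 0, 0, 0], [-1, 0, 0, 0, 0, 0, 0], [-1, 0, 0, 0, 0, 0, 0], [-1, 0, 0, 0, 0, 0, 0], [-1, 0, 0, -15, 0, 0, 0], [-1, 0, 0, -25, 0, 0, 0]])

```text
time_s: 46.25
ee_pos: [0.5292, 0.0206, 0.261]
orientation: [0.0, -3.139, 0.001]
wrist_force: [0.2, -0.1, 0.0]
opening: 0.0848
gripper_force: 0.0
```

Emit:
jog_arm(rows=[[-1, 0, 0, -30, 0, 0, 0], [-1, 0, 0, -25, 0, 0, 0], [-1, 5, 40, 0, 0, 0, 0], [-1, 5, 45, 0, 0, 0, 0], [-1, 5, 45, 0, 0, 0, 0], [-1, 5, 40, 0, 0, 0, 0], [-1, 0, 20, 0, 0, 0, 0], [-1, 0, 0, 0, 0, 0, 0]])

```text
time_s: 47.05
ee_pos: [0.5096, 0.2142, 0.3162]
orientation: [-0.009, 3.141, -0.001]
wrist_force: [-0.9, 0.0, -0.3]
opening: 0.0869
gripper_force: 0.0
```

```bash
python3 - <<'E'
from h import *
import go; go.rep(.495,.2655,.31)
sc=vision.get_image("scene")[60:390,130:420,::-1];tp=vision.get_image("top")[140:310,180:460,::-1]
cv2.imwrite("pics/v9.png",np.hstack([cv2.resize(sc,(380,432)),cv2.resize(tp,(420,432))]))
E
```

```text
t 47.05 tcp [0.5096 0.2142 0.3162] open 0.0869 grip 0.0 F [-0.9126  0.0112 -0.3497]
shift [14.3 51.3  6.2] turn [-0.001  0.     0.006] q [-1.2   0.09  0.82  1.57 -0.07  1.51  1.2 ]
```

View pics/v9.png

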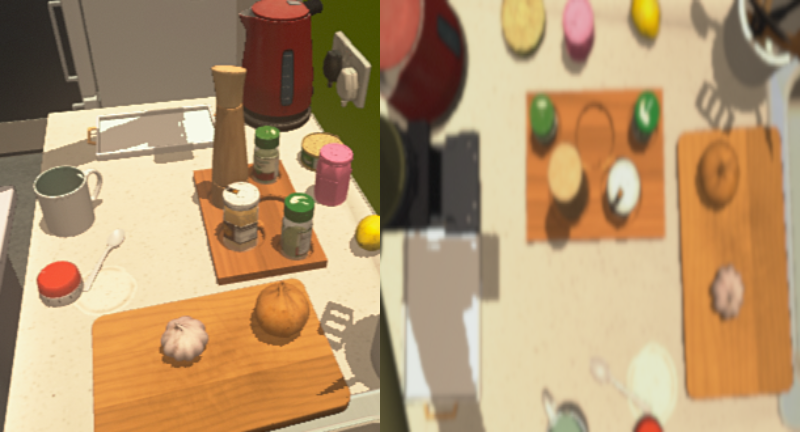

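The final views show the mill (229,120) and honey jar (241,213) upright in their own wells. The garlic (184,340) and onion (282,310) are on the board, the spice jars are in place, and the gripper is clear of everything.

```bash
python3 -c "
from cell import job_done
print(job_done())"
```

```text
the job is handed in; nothing more can be done
None
```

The job is handed in at about 47 s of the 128 s allowed: the garlic is on the chopping board, and the mill and honey jar are back upright in their original wells, with the spice jars and onion left where they were.

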